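Tip an eye stand into its display box

TASK

Put the eye stand with the long foot plate into the low aluminium display box: its foot is longer than the opening in the box's top panel, so tip the stand to slip the foot through, then right it inside and set it down gently, its foot flat on the box's floor and the eye upright above the panel, before letting go. Leave the other eye stand, the one with the small square foot, where it is.

Things in the scene. Friction and masses are not known exactly. Their poses are not given: they have to be found in the camera images.
- stand_mid (a point): The eye stand to box, 0.12-0.25 kg: foot plate 120 (x) x 50 (y) x 8 mm, grey post 18 (x) x 25 (y) mm in its middle up to 148 mm above the underside, 24 mm white eyeball on top (to 170 mm). Point: on the post's axis, 85 mm above the underside; z up the post, x along the foot. Either end may go in first. Grip along y, 120-140 mm above the underside, to keep the fingers above the panel.
- case: Display box, fixed: aluminium, outside 200 (its x) x 150 (y) x 94 mm high; origin at the centre of its underside, z up. Floor and walls 5 mm thick; inside 190 x 140 mm, floor at 5 mm. The top panel is 4 mm thick (underside at 90 mm). The stand standing inside has its listed point 90 mm above this origin.
- opening (a point): Centre of the opening in the box's top panel, at the panel's upper face, 94 mm above the box's underside; axes as the box's. It is 100 mm along x, 80 mm along y. Level, the foot cannot pass at any yaw. With the foot along x and tilted 20 to 25 degrees, one end slides under the panel beyond the opening, the other end then drops past the opposite edge, and the stand can be righted.
- spare_mid (a point): The other eye stand, to be left alone: same post and eyeball, but a small square foot plate 60 x 60 x 8 mm; 170 mm tall, it may stand between the first stand and the box. The point is on the post's axis, 85 mm above its underside; z up.
Mind the look-alikes: they are no part of the job. What is shaped like the part that bears stand_mid but brown or red is not meant.

How it is judged (in metres and radians):
On the way:
1. the stand is righted inside the box, its foot on or just above the floor, while still held (contact force between the fingers and stand above 0.5 N and angle between stand_mid's own z axis and vertical below 0.2 rad and z of stand_mid in the frame of case below 0.105 m and x of stand_mid in the frame of case between -0.05 and 0.05 m and y of stand_mid in the frame of case between -0.05 and 0.05 m), for 0.1 s.
At the end, for the whole second after the job is handed in: The long-footed stand rests inside the display box, its foot on the floor (listed point 84 to 96 mm above the box's underside and within 50 mm of its middle along x and y), upright within 7 degrees and at rest; the square-footed stand is within 30 mm of its starting place (angle between stand_mid's own z axis and vertical below 0.12 rad and z of stand_mid in the frame of case between 0.084 and 0.096 m and x of stand_mid in the frame of case between -0.05 and 0.05 m and y of stand_mid in the frame of case between -0.05 and 0.05 m and linear speed of stand below 0.03 m/s and distance of spare_mid from where it was at the start of the episode below 0.03 m); the robot touches nothing.
It fails at once if the square-footed eye stand is moved by more than 30 mm (distance of spare_mid from where it was at the start of the episode above 0.03 m).
It also fails if it takes over 45 s, if anything falls off the work surface, if the arm or the gripper's body presses on something with over 40 N, if the wrist force passes 120 N, or if a joint passes its speed limit or range.

ROBOT

A 6-joint arm with a two-finger parallel gripper is mounted at the origin on the work surface. World frame = base frame: x ahead of the robot, y to its left, z up, the work surface at z = 0. Lengths are in mm, angles in rad, forces in N, time in s.
With the tool pointing down it reaches from about 350 to 875 mm from the base axis. Payload 4.2 kg.
Tool frame: the origin (TCP) lies midway between the tips of the shut fingers; the grasp point (between the pads) lies 19 mm behind it; x points along the fingers, y is the direction in which the jaws open and shut, and the axes are right-handed (so a half turn about x gives the same grasp; the last joint's range is limited). The gripper opens to 85 mm and grips with 20 to 120 N. Pads are 22 mm wide; open, the fingers measure 114 mm over their backs; the gripper's body (76 mm by 85 mm) begins 54 mm behind the grasp point. The pads swing forward as they close: fully open they stand 13 mm farther back than shut.
Start: joints at [-1.057, 0.385, 0.008, 0, -1.194, -0.259], TCP at [157.549, -604.795, 231.312] pointing down, gripper open.
Joint ranges: [-3.14, 3.14], [-1.21, 2.06], [-1.07, 1.41], [-3.16, 2.05], [-2.99, -0.16], [-3.1, 3.1]. Speed limits (rad/s): [2.79, 2.79, 3.14, 3.14, 3.14, 3.14].

INTERFACE

Orientations are given as a unit quaternion [x, y, z, w].
In Python, from bench import readout, imaging, arm gives the robot as it stands.
- The arm moves only by the tool arm_command, never from a script. Its argument "increments" is a list of rows, each a list of 3 entries, a list of its own where there are three numbers: the turn, a rotation vector about the world's x, y, z in degrees, then the shift along the world's x, y, z in mm, then the closure, from 0 (fully open) to 1 (shut). In form: [[[ax, ay, az], [tx, ty, tz], fingers], ...]. A call has exactly 5 rows; each row is the pose to reach, as a shift and turn from the pose measured when the call began; what a row does not reach only later rows make up. A row lasts 1/10 s, in which the tool goes at most 50 mm and 8.59 degrees, less where a joint would pass 70% of its speed; a pose out of reach is approached as far as the arm can. A call with a gripper value outside its range is refused whole. The fingers move at their own pace and stop on an object; the grip force is fixed at half the most. Time passes only in rows, so rows that repeat a pose let the fingers close, or fill a call up. It gives the time, the measured TCP pose, the force and the opening at its end, in the units of the state.
- readout.read_state(): the state, without advancing time (a new reading comes with each control period).
- imaging.get_image(name): name is "side" or "top"; returns (picture, depth): 480x640x3 uint8, blue, green, red; 480x640 float32, mm along the optical axis (not along the pixel's ray), 0 where there is no reading.
- imaging.camera_info(name): a dict with "vfov" (degrees; the focal length in pixels is half the picture's height over the tangent of half this angle, whatever the lens; pixels are square), "cx", "cy" (the principal point, pixels), "eye" and "rotation" of the camera in the world. Camera axes: x right, y down, z forward; pixel columns grow to the right and rows downward; lengths in mm; the calibration is good to about 2 mm. A picture is of the moment at which its call begins. camera_info takes no time and is no camera call.
- arm.job_done(): hands the job in, once; it reports no verdict.
The state is a dict: "clock": time; "joints": joint angles; "joint_vel": joint speeds; "joint_efforts": joint torques, N m; "position": TCP position; "ee_rot": TCP orientation; "contact_force": force on the tool from outside, world axes, zero at the start; "wrist_torque": the same for the moment, N m; "gripper_width": finger opening in mm.
Only numpy, scipy, OpenCV 4.12 (cv2) and the standard library are available. Lean on these libraries where they do the work, as an engineer would, in place of code of your own. Each camera call takes 0.05 s, during which the arm holds its last target. There are 200 camera calls.

## Working session

There is one attempt and no reset: what is moved stays moved. The work goes in short steps, Python scripts to look and compute and a tool call to move; the robot and the scene stay as the last step left them, time stands still between calls to the robot, and variables do not carry over. Pictures are saved under pics/ and viewed, about 8 in all and at most 12, crops included, and the job is handed in when it is done.

Besides the shell and the picture viewer there is one more tool, called after "Request:" as a command line: name --argument value ..., lists and objects as JSON in quotes. arm_command: Moves the arm, as the interface text tells. Its arguments: {"type":"object","properties":{"increments":{"type":"array","items":{"type":"array"}}},"required":["increments"]}

```bash
mkdir -p pics; cat > h.py <<'E'
import numpy as np,cv2
from bench import readout,imaging,arm
def cam(n):
    c=imaging.camera_info(n);f=240/np.tan(np.radians(c['vfov'])/2)
    return c,f
def grab(n,tag):
    p,d=imaging.get_image(n);cv2.imwrite(f'pics/{tag}.png',p);np.save(f'pics/{tag}.npy',d);return p,d
def cloud(n,d):
    c,f=cam(n);v,u=np.mgrid[:480,:640]
    P=np.stack([(u-c['cx'])/f*d,(v-c['cy'])/f*d,d],-1)
    W=P@np.array(c['rotation']).T+np.array(c['eye']);W[d==0]=np.nan
    return W
E
python3 - <<'E'
from h import *
for n in('top','side'):
    p,d=grab(n,n+'0');print(n,imaging.camera_info(n),(d>0).mean())
print(readout.read_state())
E
```

```text
top {'vfov': 47.785598764676365, 'cx': 308.04055945622304, 'cy': 247.04154168839216, 'eye': array([ 369.05222873,  -93.67659742, 1101.88455275]), 'rotation': array([-0.69685052,  0.71468318, -0.03369007,  0.04992271])} 0.995986328125
side {'vfov': 45.93955815511406, 'cx': 327.3771432260875, 'cy': 233.86439202654907, 'eye': array([-73.15573337, 567.27032334, 935.36255169]), 'rotation': array([-0.31925709,  0.87070173, -0.35314089,  0.12347029])} 0.9959440104166667
{'clock': 0.1, 'joints': array([-1.05740864e+00,  3.85460960e-01,  6.77663333e-03, -4.29578669e-04,
       -1.19400767e+00, -2.58598570e-01]), 'joint_vel': array([-0.00161173, -0.0026872 ,  0.00447866,  0.00093859, -0.00029385,
       -0.00053084]), 'joint_efforts': array([-3.83505412e-04, -3.93320525e+01,  1.88929653e+01,  4.19797316e+00,
       -2.57698885e-03,  1.46491427e-06]), 'position': array([ 157.41031632, -604.31724373,  230.34860507]), 'ee_rot': array([-0.08910843,  0.70150491,  0.09045655,  0.70126183]), 'contact_force': array([-0.60748618,  0.16092817,  0.63828197]), 'wrist_torque': array([-0.0616457 , -0.00132603, -0.00552717]), 'gripper_width': 85.2154758867973}
```

View pics/top0.png

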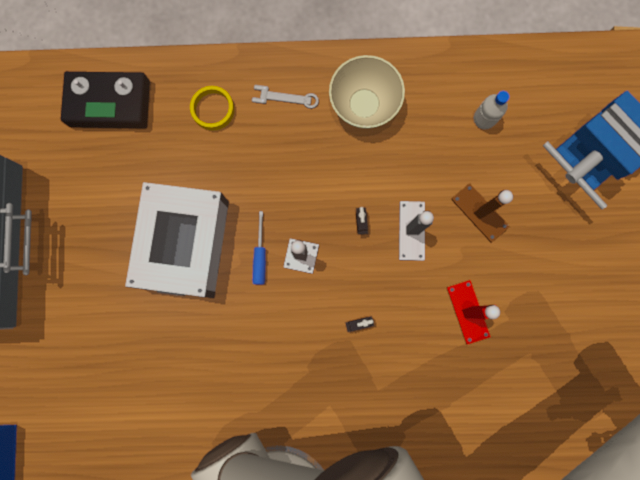

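View pics/side0.png

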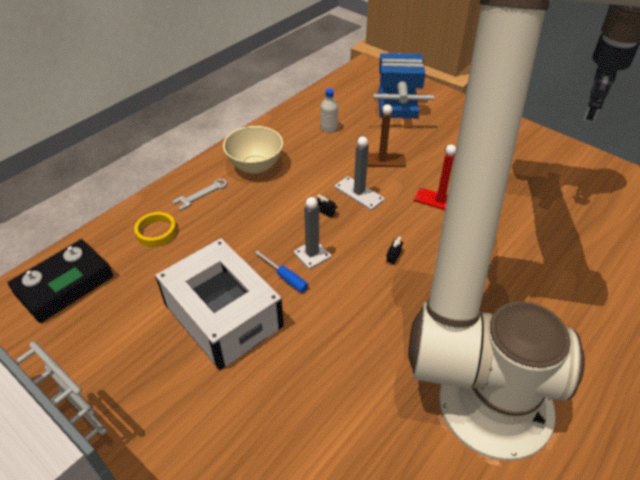

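The top view shows the long white foot at about (412,230) and its eye at (426,219). The spare is at (301,256), and the box panel is at (178,240) with its opening at about (174,239). The brown stand at (480,212) and the red one at (468,312) are decoys. Next I'll measure these from depth and colour.

```bash
sed -i "s/np.array(c\['rotation'\]).T/R.from_quat(c['rotation']).as_matrix().T/; 1i from scipy.spatial.transform import Rotation as R" h.py
cat > m.py <<'E'
from h import *
def rect(W,m,name):
    m=cv2.morphologyEx(m.astype(np.uint8),cv2.MORPH_OPEN,np.ones((2,2)))
    n,l,s,_=cv2.connectedComponentsWithStats(m);
    if n<2: print(name,'none');return
    m=l==1+np.argmax(s[1:,4]);P=W[m]
    r=cv2.minAreaRect(P[:,:2].astype(np.float32));print(name,m.sum(),'z',np.median(P[:,2]).round(1),'rect',np.round(r[0],1),np.round(r[1],1),round(r[2],1));return m
def win(u0,u1,v0,v1):
    w=np.zeros((480,640),bool);w[v0:v1,u0:u1]=1;return w
E
python3 - <<'E'
from m import *
p=cv2.imread('pics/top0.png');d=np.load('pics/top0.npy');W=cloud('top',d);z=W[...,2]
hsv=cv2.cvtColor(p,cv2.COLOR_BGR2HSV);wh=(hsv[...,1]<60)&(hsv[...,2]>120)
print('table z',np.nanmedian(z[330:400,100:180]))
rect(W,win(385,440,190,270)&wh&(abs(z-8)<8),'foot')
rect(W,win(275,330,225,280)&wh&(abs(z-8)<8),'sparefoot')
for nm,w in(('eye',win(405,445,195,250)),('spareeye',win(280,325,225,275))):
    m=w&(z>146);print(nm,m.sum(),np.nanmean(W[m],0).round(1),np.nanmax(z[m]))
    for a in(40,80,120):
        q=w&(abs(z-a)<20);print(a,q.sum(),np.nanmean(W[q],0).round(1))
rect(W,win(110,240,170,310)&(abs(z-94)<8),'panel')
m=win(110,240,170,310)&(abs(z-94)<8)
# opening: inner contour pixels cast onto panel plane
c,h=cv2.findContours(m.astype(np.uint8),cv2.RETR_CCOMP,cv2.CHAIN_APPROX_NONE)
cc,f=cam('top');Rm=R.from_quat(cc['rotation']).as_matrix()
for k,ct in enumerate(c):
    if cv2.contourArea(ct)<500: continue
    uv=ct[:,0].astype(float);ray=np.c_[(uv[:,0]-cc['cx'])/f,(uv[:,1]-cc['cy'])/f,np.ones(len(uv))]@Rm.T
    X=cc['eye']+ray*((94-cc['eye'][2])/ray[:,2])[:,None]
    r=cv2.minAreaRect(X[:,:2].astype(np.float32));print('contour hole' if h[0][k][3]>=0 else 'outer',np.round(r[0],1),np.round(r[1],1),r[2])
q=cv2.boxPoints(cv2.minAreaRect(W[m][:,:2].astype(np.float32)));print(q)
E
```

```text
table z 0.04752944001393189
foot 1125 z nan rect [ 527.1 -284.9] [ 51.9 120.8] 85.8
sparefoot 568 z nan rect [480.3 -56.8] [60.8 59.2] 76.4
eye 174 [ 526.8 -280.8  162.9] 171.5437278075483
40 69 [ 522.3 -277.3   40.3]
80 71 [ 522.5 -277.6   80.7]
120 84 [ 522.3 -277.2  120.2]
spareeye 163 [481.2 -56.6 164.1] 172.25682704462793
40 31 [474.2 -56.6  41.2]
80 35 [475.2 -58.   80.8]
120 37 [474.5 -57.3 119.6]
panel 6204 z nan rect [nan nan] [0. 0.] 0.0
outer [511. 181.] [152.6 200.9] 81.11656951904297
contour hole [511.3 181.8] [ 83.  103.1] 81.06824493408203
[[400.17047 122.44109]
 [599.3563   91.48086]
 [622.79584 242.28143]
 [423.61    273.24167]]
```

```bash
cat > g.py <<'E'
from h import *
def goal(yaw,tilt,pos):
    s=readout.read_state();R0=R.from_quat(s['ee_rot'])
    # tool x down, tool y along object's y (or its opposite), tilt about the object's y
    O=(R.from_euler('z',yaw,degrees=True)*R.from_euler('y',tilt,degrees=True)).as_matrix()
    best=min((R.from_matrix(np.c_[-O[:,2],k*O[:,1],k*O[:,0]])*R0.inv() for k in(1,-1)),key=lambda r:r.magnitude())
    print('turn',best.as_rotvec(degrees=True).round(1),'shift',(np.array(pos)-s['position']).round(1),'t',s['clock'],'j',s['joints'].round(2),'w',round(s['gripper_width'],1))
E
python3 -c "
from g import *
goal(-4.2,0,[527,-284,230])"
```

```text
turn [ -0.1  -0.  -18.8] shift [ 3.696e+02  3.203e+02 -3.000e-01] t 0.1 j [-1.06  0.39  0.01 -0.   -1.19 -0.26] w 85.2
```

Request:
arm_command --increments '[[[0,0,-4],[37,32,0],0],[[0,0,-8],[74,64,0],0],[[0,0,-12],[111,96,0],0],[[0,0,-16],[148,128,0],0],[[0,0,-18.8],[185,160,0],0]]'

```text
clock: 0.6
position: [343.4, -442.7, 230.0]
ee_rot: [0.028, 0.707, -0.026, 0.706]
contact_force: [0.2, -1.4, -0.5]
gripper_width: 85.7
```

Request:
arm_command --increments '[[[0,0,0],[37,32,0],0],[[0,0,0],[74,64,0],0],[[0,0,0],[111,96,0],0],[[0,0,0],[148,128,0],0],[[0,0,0],[185,160,0],0]]'

```text
clock: 1.1
position: [529.4, -280.9, 229.7]
ee_rot: [0.028, 0.707, -0.026, 0.706]
contact_force: [0.0, -0.6, -0.8]
gripper_width: 85.0
```

```bash
python3 -c "
from g import *
goal(-4.2,0,[527,-284,111])"
```

```text
turn [-0.2 -0.1  0.2] shift [  -2.4   -3.1 -118.7] t 1.1 j [-0.22  0.34 -0.06 -0.   -1.17 -1.43] w 85.0
```

Request:
arm_command --increments '[[[0,0,0],[-2.4,-3,-20],0],[[0,0,0],[-2.4,-3,-50],0],[[0,0,0],[-2.4,-3,-80],0],[[0,0,0],[-2.4,-3,-110],0],[[0,0,0],[-2.4,-3,-118],0]]'

```text
clock: 1.6
position: [524.5, -282.9, 107.7]
ee_rot: [0.029, 0.71, -0.025, 0.703]
contact_force: [-0.7, 0.0, 0.3]
gripper_width: 85.5
```

Request:
arm_command --increments '[[[0,0,0],[0,0,0],1],[[0,0,0],[0,0,0],1],[[0,0,0],[0,0,0],1],[[0,0,0],[0,0,0],1],[[0,0,0],[0,0,0],1]]'

```text
clock: 2.1
position: [525.5, -283.2, 109.3]
ee_rot: [0.028, 0.709, -0.025, 0.705]
contact_force: [-0.2, 1.6, 4.6]
gripper_width: 24.1
```

Request:
arm_command --increments '[[[0,0,0],[0,0,0],1],[[0,0,0],[0,0,0],1],[[0,0,0],[0,0,0],1],[[0,0,0],[0,0,0],1],[[0,0,0],[0,0,0],1]]'

```text
clock: 2.6
position: [525.4, -283.2, 109.3]
ee_rot: [0.029, 0.709, -0.025, 0.705]
contact_force: [-1.1, 0.7, 0.8]
gripper_width: 24.2
```

Request:
arm_command --increments '[[[0,0,0],[0,0,10],1],[[0,0,0],[0,0,45],1],[[0,0,0],[0,0,85],1],[[0,0,0],[0,0,130],1],[[0,0,0],[0,0,170],1]]'

```text
clock: 3.1
position: [525.2, -283.3, 282.1]
ee_rot: [0.028, 0.708, -0.026, 0.705]
contact_force: [0.4, -0.7, -2.0]
gripper_width: 24.3
```

Request:
arm_command --increments '[[[0,0,0],[0,0,20],1],[[0,0,0],[0,0,40],1],[[0,0,0],[0,0,50],1],[[0,0,0],[0,0,50],1],[[0,0,0],[0,0,50],1]]'

```text
clock: 3.6
position: [524.8, -283.0, 330.9]
ee_rot: [0.029, 0.709, -0.025, 0.704]
contact_force: [0.6, -0.1, -1.2]
gripper_width: 24.2
```

```bash
python3 - <<'E'
from g import *
from m import *
goal(-8.9,0,[511,181,330])
p,d=grab('top','top1');W=cloud('top',d);s,ds=grab('side','side1')
cv2.imwrite('pics/c1.png',np.hstack([cv2.resize(p[120:320,300:500],(400,400)),cv2.resize(s[40:240,270:470],(400,400))]))
E
```

```text
turn [-0.3 -0.3 -4.5] shift [-13.8 464.   -0.9] t 3.6 j [-0.23  0.29  0.12 -0.   -1.4  -1.42] w 24.2
```

View pics/c1.png

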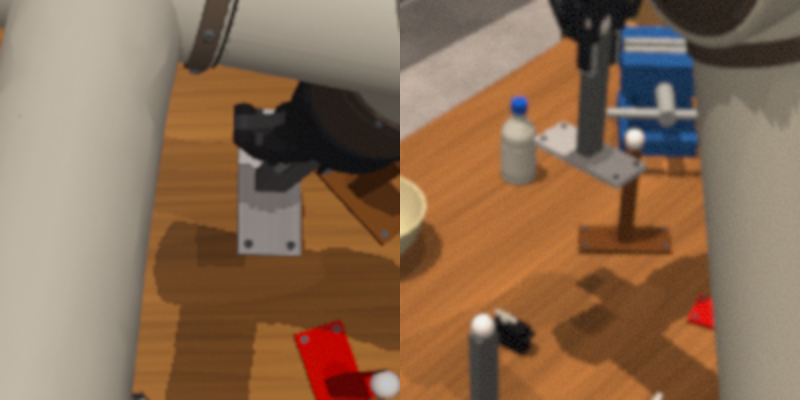

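The stand is held level: in the right half its foot spans (540,135) to (640,180), and the spare's eye is at (484,325). I'll carry it over the spare.

Request:
arm_command --increments '[[[0,0,-1],[-1,45,0],1],[[0,0,-2],[-3,90,0],1],[[0,0,-3],[-4,137,0],1],[[0,0,-4],[-6,184,0],1],[[0,0,-4.5],[-7,232,0],1]]'

```text
clock: 4.2
position: [516.9, -49.4, 329.3]
ee_rot: [0.057, 0.708, -0.053, 0.702]
contact_force: [0.7, 0.2, -1.2]
gripper_width: 24.3
```

Request:
arm_command --increments '[[[0,0,0],[-1,48,0],1],[[0,0,0],[-3,95,0],1],[[0,0,0],[-4,142,0],1],[[0,0,0],[-6,190,0],1],[[0,0,0],[-7,228,0],1]]'

```text
clock: 4.7
position: [509.0, 180.9, 328.2]
ee_rot: [0.056, 0.709, -0.053, 0.701]
contact_force: [0.2, -0.3, -1.8]
gripper_width: 24.4
```

```bash
cat >> g.py <<'E'
C=np.array([511.1,181.4,0]);YAW=-8.9;TC=np.array([-1.,0,109])
def box(tilt,bx,bz,by=0):
    Y=R.from_euler('z',YAW,degrees=True)
    goal(YAW,tilt,C+Y.apply([bx,by,bz])+(Y*R.from_euler('y',tilt,degrees=True)).apply(TC))
E
python3 - <<'E'
from g import *
box(-22,15,150)
E
```

```text
turn [ -3.7 -22.3  -0.1] shift [-24.4   4.6 -77.5] t 4.7 j [ 0.64  0.19 -0.02 -0.01 -1.37 -2.36] w 24.4
```

Request:
arm_command --increments '[[[-0.7,-4.4,0],[-5,1,-10],1],[[-1.5,-8.9,0],[-10,2,-27],1],[[-2.2,-13.4,0],[-15,3,-45],1],[[-3,-17.9,0],[-20,4,-62],1],[[-3.7,-22.3,0],[-24.4,4.6,-77.5],1]]'

```text
clock: 5.2
position: [483.6, 185.7, 249.1]
ee_rot: [0.042, 0.557, -0.064, 0.827]
contact_force: [1.2, -0.7, -1.0]
gripper_width: 24.5
```

```bash
python3 - <<'E'
from g import *
p,d=grab('top','top2');s,ds=grab('side','side2')
cv2.imwrite('pics/c2.png',np.hstack([cv2.resize(p[140:340,90:290],(400,400)),cv2.resize(s[180:380,120:320],(400,400))]))
box(-22,15,150);box(-22,15,90)
E
```

```text
turn [ 0.8 -0.7 -0.1] shift [6.1 5.2 7.6] t 5.3 j [ 0.84  0.04 -0.63  0.47 -0.76 -2.88] w 24.5
turn [ 0.8 -0.7 -0.1] shift [  6.1   5.2 -52.4] t 5.3 j [ 0.84  0.04 -0.63  0.47 -0.76 -2.88] w 24.5
```

View pics/c2.png

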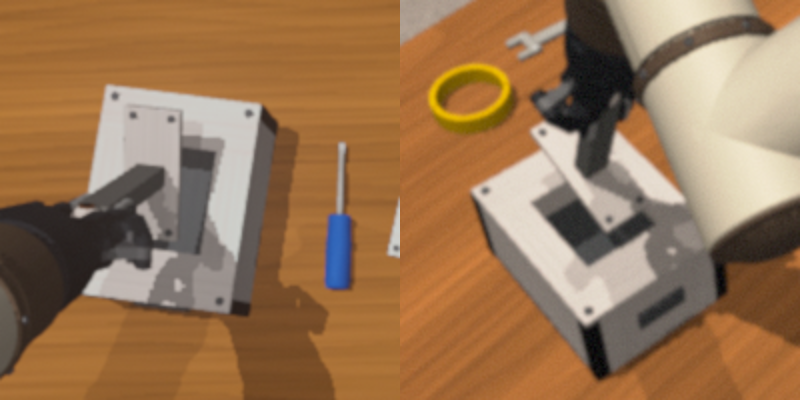

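```bash
python3 - <<'E'
from g import *
from m import *
s=readout.read_state();print(s['position'].round(1),s['joint_vel'].round(3),R.from_quat(s['ee_rot']).as_matrix().round(3).tolist())
for n,w in(('top2',win(150,184,190,265)),('side2',win(185,235,240,300))):
    p=cv2.imread(f'pics/{n}.png');d=np.load(f'pics/{n}.npy');W=cloud(n[:-1],d)
    hsv=cv2.cvtColor(p,cv2.COLOR_BGR2HSV)
    m=w&(hsv[...,1]<60)&(hsv[...,2]>100)&(W[...,2]>101)&(W[...,2]<195)
    k,l,st,_=cv2.connectedComponentsWithStats(cv2.erode(m.astype(np.uint8),np.ones((2,2))));m=l==1+np.argmax(st[1:,4])
    P=W[m];c=P.mean(0);u,S,V=np.linalg.svd(P-c);V[0]*=np.sign(V[0,0]);V[2]*=np.sign(V[2,2])
    q=(P-c)@V.T;print(n,m.sum(),c.round(1),'axis',V[0].round(3),'normal',V[2].round(3),'yaw',np.degrees(np.arctan2(V[0,1],V[0,0])).round(1),'ext',np.ptp(q,0).round(1),'mid',(c+V.T@((q.max(0)+q.min(0))/2)).round(1))
box(-22,15,150)
E
```

```text
[478.6 180.3 243.1] [-0.027  0.017  0.217 -0.067 -0.061  0.101] [[0.359, 0.153, 0.921], [-0.07, 0.988, -0.137], [-0.931, -0.015, 0.365]]
top2 1177 [534.  171.6 161.3] axis [0.927 0.013 0.375] normal [-0.375  0.053  0.926] yaw 0.8 ext [122.1  55.2  18.7] mid [522.2 173.6 159.2]
side2 962 [508.8 180.6 146.1] axis [ 0.928 -0.006  0.373] normal [-0.372  0.067  0.926] yaw -0.4 ext [117.1  54.1  47.1] mid [510.4 176.8 164.4]
turn [ 0.8 -0.7 -0.1] shift [6.1 5.2 7.6] t 5.3 j [ 0.84  0.04 -0.63  0.47 -0.76 -2.88] w 24.5
```

Request:
arm_command --increments '[[[0.8,-0.7,0],[6,5,7.6],1],[[0.8,-0.7,0],[6,5,7.6],1],[[0.8,-0.7,0],[6,5,7.6],1],[[0.8,-0.7,0],[6,5,7.6],1],[[0.8,-0.7,0],[6,5,7.6],1]]'

```text
clock: 5.8
position: [485.2, 185.6, 251.3]
ee_rot: [0.044, 0.557, -0.063, 0.827]
contact_force: [0.3, 0.1, -1.9]
gripper_width: 24.3
```

```bash
cat > f.py <<'E'
from g import *
from m import *
def foot(n,w,tag):
    p,d=grab(n,tag);W=cloud(n,d);hsv=cv2.cvtColor(p,cv2.COLOR_BGR2HSV)
    m=w&(hsv[...,1]<60)&(hsv[...,2]>100)&(W[...,2]>101)&(W[...,2]<205)
    k,l,st,_=cv2.connectedComponentsWithStats(cv2.erode(m.astype(np.uint8),np.ones((2,2))));m=l==1+np.argmax(st[1:,4])
    P=W[m];s=readout.read_state();T=R.from_quat(s['ee_rot']).as_matrix();O=np.c_[T[:,2],T[:,1],-T[:,0]]
    if O[0,0]<0:O[:,:2]*=-1
    q=(P-s['position'])@O  # in the tool frame turned as stand frame
    q=q[abs(q[:,2]+101)<10];print(tag,len(q),'x',np.percentile(q[:,0],[0.5,99.5]).round(1),'y',np.percentile(q[:,1],[.5,99.5]).round(1),'z',np.median(q[:,2]).round(1))
    for a in range(-60,60,15):
        b=q[(q[:,0]>=a)&(q[:,0]<a+15)]
        if len(b)>8:print(a,np.percentile(b[:,1],[3,97]).round(1),np.median(b[:,2]).round(1))
E
python3 - <<'E'
from f import *
box(-22,15,150)
foot('top',win(140,190,170,275),'top3');foot('side',win(175,245,230,305),'side3')
s=readout.read_state();print(s['position'],s['joint_vel'].round(2))
E
```

```text
turn [-0.1  0.  -0.1] shift [-0.5 -0.1 -0.6] t 5.8 j [ 0.84  0.04 -0.61  0.47 -0.76 -2.88] w 24.3
top3 1175 x [-54.4  62.4] y [-25.9  23.4] z -100.8
-60 [-26.1  -5.9] -100.8
-45 [-25.6   5.4] -100.9
-30 [-24.5   3.5] -101.0
-15 [-25.1 -10.3] -101.0
0 [-24.8  21.7] -100.7
15 [-23.6  22.1] -100.8
30 [-24.1  22.5] -100.8
45 [-23.5  22.5] -100.6
side3 1080 x [-55.9  58.9] y [-24.9  24.7] z -100.0
-60 [-24.4  22.6] -100.5
-45 [-23.9  22.5] -100.1
-30 [-23.5  22.6] -100.2
-15 [-23.4  23.5] -99.8
0 [-22.9  24. ] -100.0
15 [ 0.8 23.9] -99.7
30 [-5.7 23.6] -99.7
45 [ 4.  24.3] -99.9
[484.84779218 185.38098146 250.94310595] [ 0.   -0.   -0.01  0.    0.   -0.  ]
```

```bash
sed -i 's/\[-1.,0,109\]/[-2.5,0,109]/' g.py; python3 - <<'E'
from g import *
box(-22,15,115);box(-22,15,90);box(-22,-12,86);box(-22,-12,49)
E
```

```text
turn [-0.1  0.  -0.1] shift [ -1.6   0.4 -35.8] t 5.9 j [ 0.84  0.04 -0.61  0.47 -0.76 -2.88] w 24.5
turn [-0.1  0.  -0.1] shift [ -1.6   0.4 -60.8] t 5.9 j [ 0.84  0.04 -0.61  0.47 -0.76 -2.88] w 24.5
turn [-0.1  0.  -0.1] shift [-28.2   4.6 -64.8] t 5.9 j [ 0.84  0.04 -0.61  0.47 -0.76 -2.88] w 24.5
turn [-0.1  0.  -0.1] shift [ -28.2    4.6 -101.8] t 5.9 j [ 0.84  0.04 -0.61  0.47 -0.76 -2.88] w 24.5
```

Request:
arm_command --increments '[[[0,0,0],[-1.6,0.4,-12],1],[[0,0,0],[-1.6,0.4,-24],1],[[0,0,0],[-1.6,0.4,-36],1],[[0,0,0],[-1.6,0.4,-48],1],[[0,0,0],[-1.6,0.4,-60],1]]'

```text
clock: 6.4
position: [483.4, 186.0, 190.7]
ee_rot: [0.044, 0.557, -0.063, 0.827]
contact_force: [0.2, 0.5, -1.0]
gripper_width: 23.8
```

```bash
python3 - <<'E'
from g import *
p,d=grab('top','top4');s,ds=grab('side','side4')
cv2.imwrite('pics/c4.png',np.hstack([cv2.resize(p[160:310,110:260],(400,400)),cv2.resize(s[220:370,130:280],(400,400))]))
box(-22,15,90);box(-22,-12,86);box(-22,-12,49)
print(readout.read_state()['contact_force'])
E
```

```text
turn [ 0.1 -0.1 -0.1] shift [0.7 1.  0.8] t 6.5 j [ 0.81  0.1  -0.75  0.59 -0.58 -3.02] w 24.3
turn [ 0.1 -0.1 -0.1] shift [-25.9   5.2  -3.2] t 6.5 j [ 0.81  0.1  -0.75  0.59 -0.58 -3.02] w 24.3
turn [ 0.1 -0.1 -0.1] shift [-25.9   5.2 -40.2] t 6.5 j [ 0.81  0.1  -0.75  0.59 -0.58 -3.02] w 24.3
[ 0.10617401  0.40860127 -2.25723654]
```

View pics/c4.png

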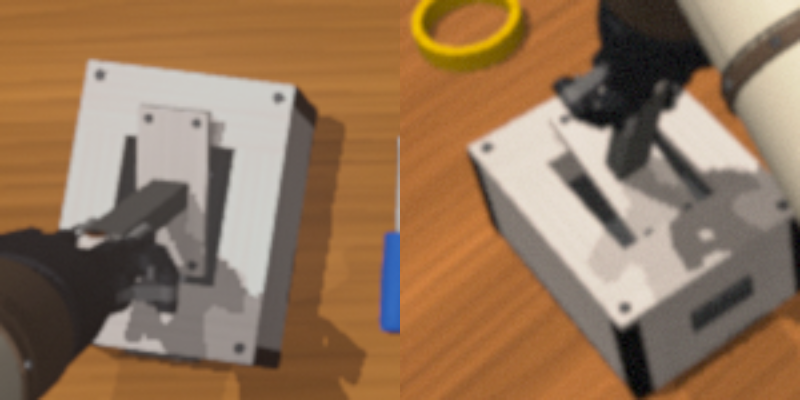

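The foot's near end is entering the opening: top half, low end at about (195,275). Joint 6 is at -3.02, close to its -3.1 limit, and going deeper would push it further. So I'll back out and tilt the other way, which moves joints 4 to 6 away from their limits. Either end may go in first.

Request:
arm_command --increments '[[[0,0,0],[0,0,12],1],[[0,0,0],[0,0,28],1],[[0,0,0],[0,0,45],1],[[0,0,0],[0,0,62],1],[[0,0,0],[0,0,75],1]]'

```text
clock: 7.0
position: [482.9, 185.3, 266.5]
ee_rot: [0.043, 0.558, -0.064, 0.826]
contact_force: [0.3, 0.5, -1.0]
gripper_width: 23.9
```

```bash
python3 - <<'E'
from g import *
box(0,0,160);box(22,-15,155)
E
```

```text
turn [ 3.4 21.7 -0.1] shift [25.7 -3.5  2.5] t 7.0 j [ 0.84  0.02 -0.58  0.45 -0.8  -2.86] w 23.9
turn [ 6.8 43.4 -0.1] shift [51.4 -7.5 -9.5] t 7.0 j [ 0.84  0.02 -0.58  0.45 -0.8  -2.86] w 23.9
```

Request:
arm_command --increments '[[[0.7,4.3,0],[5,-0.7,1],1],[[1.4,8.7,0],[10,-1.4,2],1],[[2,13,0],[15,-2.1,2.5],1],[[2.7,17.4,0],[20,-2.8,2.5],1],[[3.4,21.7,0],[25.7,-3.5,2.5],1]]'

```text
clock: 7.5
position: [509.1, 182.5, 270.3]
ee_rot: [0.055, 0.706, -0.053, 0.704]
contact_force: [0.1, -0.9, -1.7]
gripper_width: 24.4
```

```bash
python3 - <<'E'
from g import *
box(22,-15,155)
E
```

```text
turn [ 3.2 21.6 -0.1] shift [ 25.2  -4.8 -13.3] t 7.5 j [ 0.64  0.22 -0.13 -0.   -1.22 -2.36] w 24.4
```

Request:
arm_command --increments '[[[0.7,4.3,0],[5,-1,-2],1],[[1.3,8.6,0],[10,-2,-4],1],[[2,13,0],[15,-3,-7],1],[[2.6,17.3,0],[20,-4,-10],1],[[3.2,21.6,0],[25,-4.8,-13],1]]'

```text
clock: 8.0
position: [535.0, 178.1, 258.2]
ee_rot: [0.064, 0.827, -0.041, 0.557]
contact_force: [0.4, 0.4, -0.9]
gripper_width: 24.2
```

```bash
python3 - <<'E'
from f import *
foot('top',win(130,200,170,285),'top5');foot('side',win(165,255,220,305),'side5')
box(22,-15,90);box(22,12,86);box(22,12,49)
E
```

```text
top5 1103 x [-59.4  57.7] y [-26.   21.6] z -99.8
-60 [-25.9  19.9] -100.4
-45 [-24.2  20.4] -100.1
-30 [-23.7  20.5] -99.9
-15 [-23.8  21.6] -99.8
0 [-24.    3.1] -99.4
15 [-23.9  -4.2] -99.2
30 [-23.4   3.3] -99.4
45 [-22.5  10.4] -99.1
side5 641 x [-58.5  57. ] y [-24.5  25.1] z -100.1
-60 [-23.3  23.1] -101.2
-45 [-23.3  23.3] -99.9
-30 [-21.8  24. ] -99.9
-15 [-21.8  24.2] -100.2
0 [-23.1  24.4] -100.2
15 [ 9.6 24.8] -99.9
30 [ 6.2 24.7] -99.5
45 [ 1.3 24.8] -99.9
turn [-0.1 -0.1 -0. ] shift [ -1.6   0.1 -63.3] t 8.1 j [ 0.48  0.45  0.21 -0.23 -1.64 -2.18] w 24.5
turn [-0.1 -0.1 -0. ] shift [ 25.1  -4.1 -67.3] t 8.1 j [ 0.48  0.45  0.21 -0.23 -1.64 -2.18] w 24.5
turn [-0.1 -0.1 -0. ] shift [  25.1   -4.1 -104.3] t 8.1 j [ 0.48  0.45  0.21 -0.23 -1.64 -2.18] w 24.5
```

Request:
arm_command --increments '[[[0,0,0],[0,0,-12],1],[[0,0,0],[0,0,-25],1],[[0,0,0],[0,0,-38],1],[[0,0,0],[0,0,-51],1],[[0,0,0],[0,0,-63],1]]'

```text
clock: 8.6
position: [535.3, 177.8, 191.3]
ee_rot: [0.064, 0.827, -0.043, 0.557]
contact_force: [-0.1, 0.3, -0.9]
gripper_width: 24.5
```

Request:
arm_command --increments '[[[0,0,0],[5,-0.8,-1],1],[[0,0,0],[11,-1.7,-2],1],[[0,0,0],[17,-2.6,-3],1],[[0,0,0],[23,-3.6,-4],1],[[0,0,0],[26,-4.1,-4],1]]'

```text
clock: 9.1
position: [562.2, 173.6, 187.3]
ee_rot: [0.065, 0.827, -0.043, 0.557]
contact_force: [-0.8, 0.5, -1.5]
gripper_width: 24.4
```

```bash
sed -i 's/\[-2.5,0,109\]/[-1,0,109]/' g.py; python3 - <<'E'
from g import *
p,d=grab('top','top6');s,ds=grab('side','side6')
cv2.imwrite('pics/c6.png',np.hstack([cv2.resize(p[160:310,110:260],(400,400)),cv2.resize(s[220:370,130:280],(400,400))]))
box(22,12,86);box(22,12,49)
print(readout.read_state()['contact_force'])
E
```

```text
turn [-0.1 -0.1 -0. ] shift [ 0.5 -0.2  0.2] t 9.2 j [ 0.46  0.54  0.18 -0.22 -1.53 -2.14] w 24.2
turn [-0.1 -0.1 -0. ] shift [  0.5  -0.2 -36.8] t 9.2 j [ 0.46  0.54  0.18 -0.22 -1.53 -2.14] w 24.2
[ 0.21542292  1.01531696 -0.68888217]
```

View pics/c6.png

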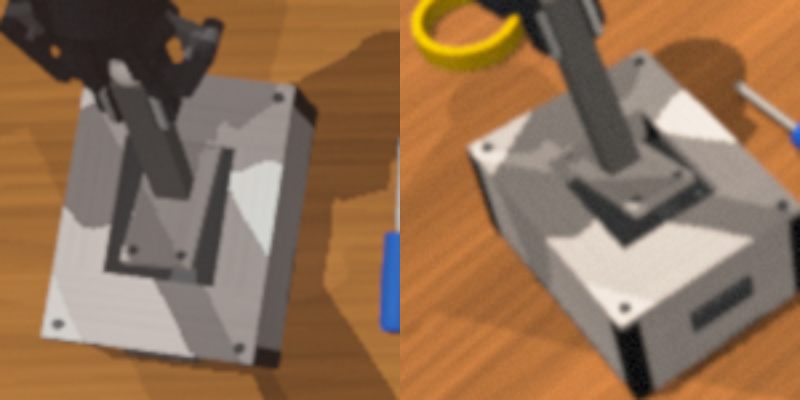

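The far end is under the panel. In the top half, the near end at about (130..185,262) clears the opening's near edge at row ~275. No contact force shows, so I'll lower it.

Request:
arm_command --increments '[[[0,0,0],[0.5,0,-5],1],[[0,0,0],[0.5,0,-12],1],[[0,0,0],[0.5,0,-20],1],[[0,0,0],[0.5,0,-29],1],[[0,0,0],[0.5,0,-37],1]]'

```text
clock: 9.7
position: [562.0, 173.5, 149.1]
ee_rot: [0.064, 0.827, -0.043, 0.556]
contact_force: [-0.3, -0.3, -1.5]
gripper_width: 24.2
```

```bash
python3 - <<'E'
from g import *
box(22,12,49);box(11,8,45);box(0,2,30)
print(readout.read_state()['contact_force'])
E
```

```text
turn [-0.  -0.2 -0. ] shift [ 0.4 -0.1  1.4] t 9.7 j [ 0.46  0.57  0.13 -0.22 -1.46 -2.12] w 24.2
turn [ -1.7 -11.   -0. ] shift [-23.4   3.6   3.1] t 9.7 j [ 0.46  0.57  0.13 -0.22 -1.46 -2.12] w 24.2
turn [ -3.4 -21.9  -0. ] shift [-49.9   7.7 -10.1] t 9.7 j [ 0.46  0.57  0.13 -0.22 -1.46 -2.12] w 24.2
[-0.2583006  -0.28473283 -1.50128764]
```

Request:
arm_command --increments '[[[-0.8,-5.5,0],[-12,1.8,2],1],[[-1.7,-11,0],[-23.4,3.6,3],1],[[-2.4,-15.5,0],[-34,5.2,0],1],[[-3,-19.5,0],[-44,6.8,-5],1],[[-3.4,-21.9,0],[-50,7.7,-10],1]]'

```text
clock: 10.2
position: [510.3, 181.0, 139.0]
ee_rot: [0.055, 0.705, -0.054, 0.706]
contact_force: [-0.3, 0.0, -1.2]
gripper_width: 24.4
```

```bash
python3 - <<'E'
from g import *
box(0,2,30);box(0,0,5)
s=readout.read_state();print(s['contact_force'],s['position'])
E
```

```text
turn [-0.   0.1 -0.1] shift [1.8 0.2 0. ] t 10.2 j [ 0.64  0.33 -0.33  0.   -0.91 -2.37] w 24.4
turn [-0.   0.1 -0.1] shift [ -0.1   0.5 -25. ] t 10.2 j [ 0.64  0.33 -0.33  0.   -0.91 -2.37] w 24.4
[-2.67096112e-01  6.01091760e-04 -1.15904689e+00] [510.25338141 181.03902212 138.96495154]
```

Upright inside with no contact. Lowering gently.

Request:
arm_command --increments '[[[0,0,0],[0,0.5,-4],1],[[0,0,0],[0,0.5,-9],1],[[0,0,0],[0,0.5,-14],1],[[0,0,0],[0,0.5,-18],1],[[0,0,0],[0,0.5,-21],1]]'

```text
clock: 10.7
position: [510.8, 181.3, 117.1]
ee_rot: [0.055, 0.705, -0.055, 0.705]
contact_force: [0.1, 0.3, -1.8]
gripper_width: 24.2
```

Request:
arm_command --increments '[[[0,0,0],[0,0,-1],1],[[0,0,0],[0,0,-2],1],[[0,0,0],[0,0,-3],1],[[0,0,0],[0,0,-4],1],[[0,0,0],[0,0,-4],1]]'

```text
clock: 11.2
position: [511.4, 181.4, 114.3]
ee_rot: [0.054, 0.704, -0.054, 0.706]
contact_force: [-0.5, -0.8, 4.5]
gripper_width: 23.7
```

The force rises by about 6 N at z = 114.3, against the 114 predicted for the floor. Releasing.

Request:
arm_command --increments '[[[0,0,0],[0,0,0],0.9],[[0,0,0],[0,0,0],0.6],[[0,0,0],[0,0,0],0.4],[[0,0,0],[0,0,0],0.3],[[0,0,0],[0,0,0],0.3]]'

```text
clock: 11.7
position: [511.4, 181.5, 114.2]
ee_rot: [0.054, 0.704, -0.054, 0.706]
contact_force: [-0.3, 0.2, 0.5]
gripper_width: 59.7
```

```bash
python3 - <<'E'
from g import *
p,d=grab('top','top7');s,ds=grab('side','side7')
cv2.imwrite('pics/c7.png',np.hstack([cv2.resize(p[160:310,110:260],(400,400)),cv2.resize(s[190:340,130:280],(400,400))]))
goal(-8.9,0,[511,181,300])
E
```

```text
turn [ 0.   0.1 -0.1] shift [ -0.4  -0.4 185.7] t 11.8 j [ 0.64  0.36 -0.36  0.   -0.85 -2.37] w 59.5
```

View pics/c7.png

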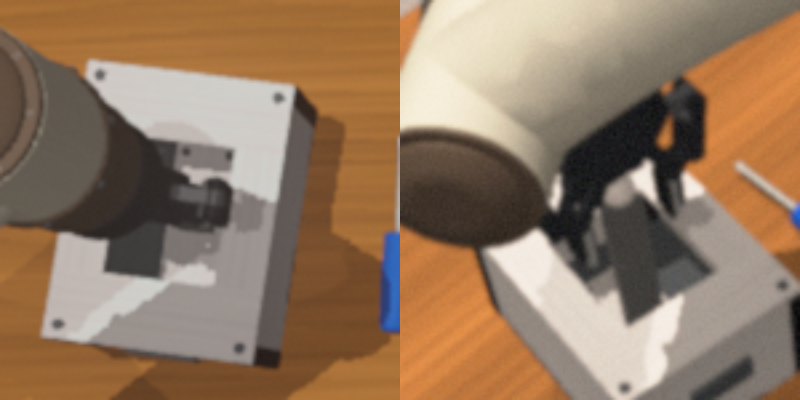

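The fingers are off both sides of the post, and the stand is upright in the opening (eye at about (620,190) in the right half). Retreating straight up.

Request:
arm_command --increments '[[[0,0,0],[0,0,15],0.3],[[0,0,0],[0,0,45],0.3],[[0,0,0],[0,0,85],0.3],[[0,0,0],[0,0,130],0.3],[[0,0,0],[0,0,170],0.3]]'

```text
clock: 12.3
position: [511.4, 181.3, 286.5]
ee_rot: [0.055, 0.704, -0.054, 0.706]
contact_force: [0.0, 0.8, 0.1]
gripper_width: 60.0
```

Request:
arm_command --increments '[[[0,0,0],[-20,30,30],0.3],[[0,0,0],[-40,60,50],0.3],[[0,0,0],[-60,100,60],0.3],[[0,0,0],[-80,140,60],0.3],[[0,0,0],[-90,160,60],0.3]]'

```text
clock: 12.8
position: [419.9, 343.8, 346.9]
ee_rot: [0.054, 0.704, -0.053, 0.706]
contact_force: [0.6, 0.1, 0.4]
gripper_width: 59.8
```

```bash
python3 - <<'E'
from m import *
p,d=grab('top','top8');s,ds=grab('side','side8')
cv2.imwrite('pics/c8.png',np.hstack([cv2.resize(p[140:340,80:340],(400,308)),cv2.resize(s[160:360,120:380],(400,308))]))
for n,dd in(('top',d),('side',ds)):
    W=cloud(n,dd);x,y,z=np.moveaxis(W,-1,0)
    for nm,a,b in(('stand',511,181),('spare',480,-57)):
        for lo,hi in((100,140),(150,185)):
            m=(np.hypot(x-a,y-b)<45)&(z>lo)&(z<hi)
            if m.sum(): print(n,nm,lo,m.sum(),W[m].mean(0).round(1),W[m][:,2].max().round(1))
s=readout.read_state();print(s['contact_force'],s['position'])
E
```

```text
top stand 100 90 [510.3 173.2 120.2] 139.4
top stand 150 188 [513.6 177.3 167.5] 179.2
top spare 100 38 [474.5 -57.7 119.1] 139.2
top spare 150 147 [481.6 -56.2 165.2] 171.7
side stand 100 238 [509.2 184.1 120.3] 139.8
side stand 150 203 [511.  183.4 165.1] 177.7
side spare 100 200 [477.8 -50.7 120.3] 139.7
side spare 150 125 [478.8 -52.1 164.1] 174.8
[-0.49732715  0.05099156  0.42891729] [420.04986367 343.61132552 346.09487921]
```

View pics/c8.png

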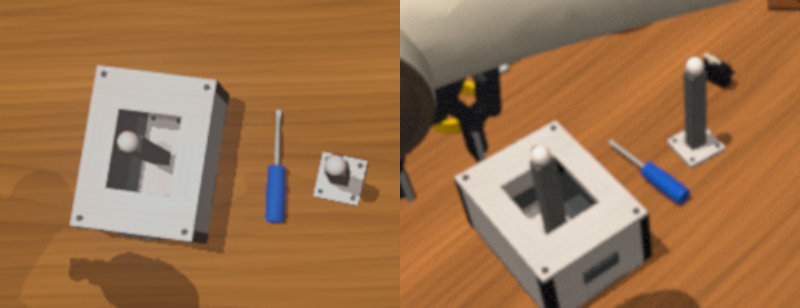

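The stand is upright in the box with its top at about 178 mm (175 expected), centred within a few mm. The spare hasn't moved and the arm is clear.

```bash
python3 -c "
from bench import arm
print(arm.job_done())"
```

```text
the job is handed in; nothing more can be done
None
```

The long-footed stand is upright inside the display box with its foot on the floor. I handed the job in at about 13 s of the 45 s allowed; no verdict was reported.

- **What I did:** I gripped the post, carried the stand over the spare and tilted it about 22 degrees. I slid the foot's far end under the panel, dropped the near end through, righted it and lowered it until it touched the floor with about 6 N. Then I let go and moved the arm clear.
- **One change on the way:** I first tilted it the other way, but joint 6 reached -3.02 against its -3.1 limit. I backed out and put the opposite end in first.
- **Last checks:**
  - **Stand:** both cameras show it upright and within a few mm of the box's centre. The highest depth readings on the eye were 178–179 mm, against 175 mm expected. I put the difference down to depth noise, because the spare's 170 mm eye also read 172–175 mm.
  - **Spare:** it is within about 1 mm of its starting place in the top camera.
  - **Arm:** it was clear of everything, with the force reading near zero.
- **Measurements that disagreed:** two readings of where the foot sat along x in the grip differed by about 3 mm. I used a value between them, and it was well inside the clearances.

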